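# Sort the wire models into the stall's display trays

### The job

On the wire-craft stall each of the three display trays is for one kind of model, shown by the one already in it: bicycles, sailing boats or trees. Sort the four loose models from the cloth (two bicycles, a boat and a tree) into the trays where their kind belongs, each standing upright and flat on the tray's floor, with the bicycles and the boat parallel to the one already there. Set them down gently rather than dropping them, knock nothing over, and leave the models that are already in the trays where they are.

Things in the scene. Friction and masses are not known exactly. Their poses are not given: they have to be found in the camera images.
- bike_a: Loose model: aluminium-wire bicycle along an oblong wooden base 90 x 28 x 20 mm high; 60 mm tall in all. Origin: centre of the underside, z up, x along the 90 mm, y across the 28 mm. Wire within 11 mm of the centre line: grip the base across its width from above. 40 to 80 g. Stands on the cloth between arm and trays, any yaw, 25 mm free all round
- bike_b: Loose model, as bike_a: aluminium-wire bicycle along an oblong wooden base 90 x 28 x 20 mm high; 60 mm tall in all. Origin: centre of the underside, z up, x along the 90 mm, y across the 28 mm. Wire within 11 mm of the centre line: grip the base across its width from above. 40 to 80 g. Stands on the cloth between arm and trays, any yaw, 25 mm free all round
- boat: Loose model: aluminium-wire sailing boat on a round-ended wooden base 78 x 40 x 20 mm high; 60 mm tall in all. Origin: centre of the underside, z up, x along the 78 mm, y across the 40 mm. Wire within 14 mm of the centre line: grip the base across its width from above. 35 to 75 g. Stands on the cloth between arm and trays, any yaw, 25 mm free all round
- tree: Loose model: aluminium-wire tree on a round wooden base 46 mm across, 20 mm high; 60 mm tall in all. Origin: centre of the underside, z up. Crown 37 mm across: grip the base from above in any direction. 35 to 65 g. Stands on the cloth between arm and trays, any yaw, 25 mm free all round
- bike_tray: The bicycles' tray: one of three alike dark wooden trays fixed in a row beyond the loose models: 130 x 210 mm outside (x by y), walls 5 mm, floor 5 mm and rim 13 mm above the cloth. Origin: centre of the underside, at cloth level. Already holds a bicycle near one end (+y or -y); room beside it for two more, centres 63 mm apart along y
- boat_tray: The boats' tray: one of three alike dark wooden trays fixed in a row beyond the loose models: 130 x 210 mm outside (x by y), walls 5 mm, floor 5 mm and rim 13 mm above the cloth. Origin: centre of the underside, at cloth level. Already holds a boat near one end (+y or -y); room beside it for one more
- tree_tray: The trees' tray: one of three alike dark wooden trays fixed in a row beyond the loose models: 130 x 210 mm outside (x by y), walls 5 mm, floor 5 mm and rim 13 mm above the cloth. Origin: centre of the underside, at cloth level. Already holds a tree near one end (+y or -y); room beside it for one more
- tray_bike: The bicycle already in the bicycles' tray: aluminium-wire bicycle along an oblong wooden base 90 x 28 x 20 mm high; 60 mm tall in all. Origin: centre of the underside, z up, x along the 90 mm, y across the 28 mm. Wire within 11 mm of the centre line: grip the base across its width from above. 40 to 80 g. On the tray's floor near one end, about parallel to the tray's x; leave it there
- tray_boat: The boat already in the boats' tray: aluminium-wire sailing boat on a round-ended wooden base 78 x 40 x 20 mm high; 60 mm tall in all. Origin: centre of the underside, z up, x along the 78 mm, y across the 40 mm. Wire within 14 mm of the centre line: grip the base across its width from above. 35 to 75 g. On the tray's floor near one end, about parallel to the tray's x; leave it there
- tray_tree: The tree already in the trees' tray: aluminium-wire tree on a round wooden base 46 mm across, 20 mm high; 60 mm tall in all. Origin: centre of the underside, z up. Crown 37 mm across: grip the base from above in any direction. 35 to 65 g. On the tray's floor near one end; leave it there

How it is judged:
By the outcome, as a careful person would: the job done as asked, in the order asked, and still so for the second after the job is handed in, with the robot touching nothing.
It also fails if it takes over 109 s, if anything falls off the work surface, if the arm or the gripper's body presses on something with over 40 N, if the wrist force passes 120 N, or if a joint passes its speed limit or range.

### The arm

A 6-joint arm with a two-finger parallel gripper is mounted at the origin on the work surface. World frame = base frame: x ahead of the robot, y to its left, z up, the work surface at z = 0. Lengths are in mm, angles in degrees, forces in N, time in s.
With the tool pointing down it reaches from about 350 to 850 mm from the base axis. Payload 8.1 kg.
Tool frame: the origin (TCP) lies at the centre of the arm's flange, where the gripper is bolted on; the fingertips stand 173 mm ahead of it and the grasp point (between the pads) lies 155 mm ahead of it; z points along the fingers, y is the line along which they close (so a half turn about z gives the same grasp; the last joint's range is limited). The gripper opens to 85 mm and grips with 20 to 120 N. Pads are 22 mm wide; open, the fingers measure 114 mm over their backs; the gripper's body (76 mm by 85 mm) begins 54 mm behind the grasp point. The pads swing forward as they close: fully open they stand 13 mm farther back than shut.
Start: joints at [-81.039, 7.471, 85.268, -0, 87.261, -4.893], TCP at [143.691, -582.546, 404.692] pointing down, gripper open.
Joint ranges: [-169.43, 169.43], [-51.17, 129.36], [1.28, 143.12], [-76.62, 256.62], [0, 156.53], [-152.29, 152.29]. Speed limits (degrees/s): [136.94, 136.94, 159.86, 180, 180, 180].

### API

Orientations are given as [roll, pitch, yaw] about the fixed x, y, z axes, in that order (R = Rz(yaw) Ry(pitch) Rx(roll)).
In Python, from bench import * gives the robot as it stands.
- The arm moves only by the shell command python3 -m jog 'ROWS' [FORCE]. ROWS is text: rows parted by semicolons, each of 7 numbers parted by spaces: the shift along the tool's x, y, z scaled (see below), then the turn, a rotation vector about the tool's x, y, z scaled (see below), then the closure, from -1 (fully open) to 1 (shut). In form: tx ty tz wx wy wz hand; .... A call has 1 to 5 rows; each row shifts and turns the commanded pose from where the row before left it, along the tool's axes as they then stand; what a row does not reach is not made up. The controller multiplies each number of a shift by 0.1 m and each number of a turn by 60 degrees. A row lasts 1/8 s, in which the tool goes at most 62.5 mm and 10.7 degrees, less where a joint would pass 70% of its speed; a pose out of reach is approached as far as the arm can. A call with a number of a shift or a turn outside -1 to 1 is refused whole. A call with a gripper value outside its range is refused whole. The fingers move at their own pace and stop on an object; FORCE is the grip in N (left out, the last holds). Time passes only in rows, so rows that do not move let the fingers close. It gives the time, the measured TCP pose, the force, the opening and the grip force at its end, in the units of the state.
- sense(): the state, without advancing time (a new reading comes with each control period).
- snapshot(name): name is "side" or "top" or "wrist"; returns a dict with "img" (480x640x3 uint8, red, green, blue), "fx", "fy", "cx", "cy" (pixels), "dist" ([k1, k2, p1, p2, k3] as OpenCV has them; the pictures are not rectified), "extrinsics" (4x4, takes a point from camera to world coordinates). Camera axes: x right, y down, z forward; pixel columns grow to the right and rows downward; lengths in mm; the calibration is good to about 2 mm. A picture is of the moment at which its call begins. There is no depth.
- hand_in(): hands the job in; it is judged then, once.
The state is a dict: "time": time; "joint_pos": joint angles; "qd": joint speeds; "joint_efforts": joint torques, N m; "tool_pos": TCP position; "tcp_rot": TCP orientation; "ft_force": force on the tool from outside, world axes, zero at the start; "wrist_torque": the same for the moment, N m; "finger_gap": finger opening in mm; "grip_force": force on a finger pad.
Only numpy, scipy, OpenCV 4.12 (cv2) and the standard library are available. Lean on these libraries where they do the work, as an engineer would, in place of code of your own. Each camera call takes 0.05 s, during which the arm holds its last target. There are 200 camera calls.

## Working session

There is one attempt and no reset: what is moved stays moved. The work goes in short steps, Python scripts to look and compute and a shell command to move; the robot and the scene stay as the last step left them, time stands still between calls to the robot, and variables do not carry over. Pictures are saved under pics/ and viewed, at most 14 in all, crops included, and the job is handed in when it is done.

```bash
ls; mkdir -p pics
python3 - <<'E'
from bench import *
import cv2
print(sense())
for n in ("top","side"):
    s=snapshot(n); cv2.imwrite(f"pics/{n}0.png",s["img"][:,:,::-1]); print(n,s["fx"],s["fy"],s["cx"],s["cy"],s["dist"],s["extrinsics"])
E
```

```text
pics
{'time': 0.0, 'joint_pos': array([-8.10386103e+01,  7.51464026e+00,  8.53280564e+01,  5.86434984e-04,
        8.72607435e+01, -4.89374530e+00]), 'qd': array([-0.02382239, -0.00804212,  0.03957914,  0.01160736,  0.05469118,
        0.02624985]), 'joint_efforts': array([-8.39700124e-05, -5.69392526e+01, -5.00552130e+01, -3.86745405e-04,
        1.49519480e-02,  1.31444432e-05]), 'tool_pos': array([ 143.662743  , -582.31907521,  403.66073493]), 'tcp_rot': array([-1.79896987e+02, -9.40786362e-03,  1.38550979e+01]), 'ft_force': array([ 0.5457675 ,  0.14738473, -0.09707646]), 'wrist_torque': array([-0.02588797,  0.03319353, -0.01153087]), 'grip_force': 0.0, 'finger_gap': 85.30223440418884}
top 537.1289011239769 537.1289011239769 316.12897461277953 242.5359050771254 [-0.11112551  0.          0.          0.          0.        ] [[ 1.26919645e-02 -9.98137500e-01  5.96694641e-02  4.46584685e+02]
 [-9.99752787e-01 -1.37567319e-02 -1.74676141e-02  1.29185850e+01]
 [ 1.82559375e-02 -5.94330147e-02 -9.98065347e-01  1.13648440e+03]
 [ 0.00000000e+00  0.00000000e+00  0.00000000e+00  1.00000000e+00]]
side 448.09343560621795 448.09343560621795 320.07056926747833 241.58533965921762 [-0.08147702  0.          0.          0.          0.        ] [[ 9.77002722e-01 -1.28435138e-01  1.70206041e-01  4.08322552e+02]
 [-2.13210156e-01 -5.98424617e-01  7.72288422e-01 -6.13194595e+02]
 [ 2.66651434e-03 -7.90817547e-01 -6.12046155e-01  5.22912507e+02]
 [ 0.00000000e+00  0.00000000e+00  0.00000000e+00  1.00000000e+00]]
```

View pics/top0.png

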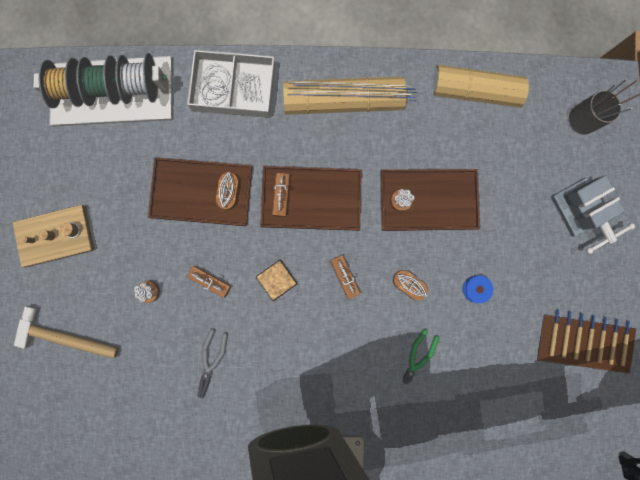

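View pics/side0.png

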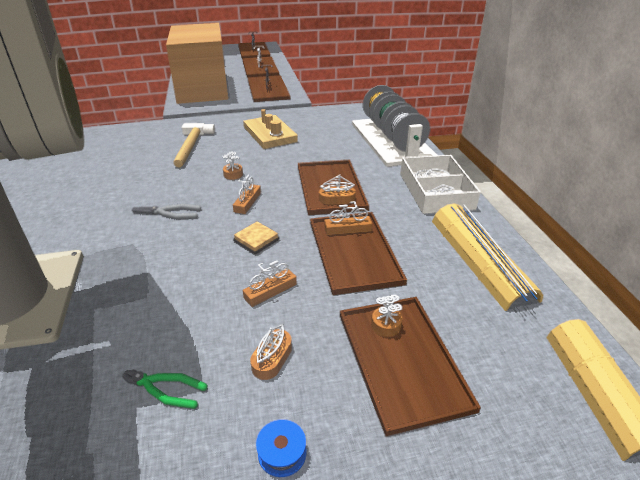

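Top view: the trays run left to right as boats (203,190), bicycles (311,198) and trees (430,200). The loose models are the tree (147,291), a bike (209,281), a bike (345,276) and the boat (410,285). The side view agrees, and everything is upright. Next I fit the base prisms in both cameras.

```bash
cat > h.py <<'E'
from bench import *
import cv2, numpy as np
from scipy.optimize import minimize
def proj(s,P):
    E=np.linalg.inv(s["extrinsics"]); K=np.array([[s["fx"],0,s["cx"]],[0,s["fy"],s["cy"]],[0,0,1.]])
    return cv2.projectPoints(np.asarray(P,float),cv2.Rodrigues(E[:3,:3])[0],E[:3,3],K,np.array(s["dist"]))[0][:,0]
def ground(s,uv,z):
    K=np.array([[s["fx"],0,s["cx"]],[0,s["fy"],s["cy"]],[0,0,1.]]);E=s["extrinsics"]
    p=cv2.undistortPoints(np.array([[uv]],float),K,np.array(s["dist"]))[0,0]
    d=E[:3,:3]@[p[0],p[1],1]; return E[:3,3]+d*(z-E[2,3])/d[2]
def outline(kind):
    a=np.linspace(0,2*np.pi,36,endpoint=False)
    if kind=="bike": return np.array([[45,14],[-45,14],[-45,-14],[45,-14.]])
    if kind=="tree": return 23*np.c_[np.cos(a),np.sin(a)]
    return np.c_[20*np.cos(a)+19*np.sign(np.cos(a)),20*np.sin(a)]
def prism(kind,p,z0):
    c,s=np.cos(np.radians(p[2])),np.sin(np.radians(p[2])); o=outline(kind)@np.array([[c,s],[-s,c]])+p[:2]
    return np.r_[np.c_[o,0*o[:,0]+z0],np.c_[o,0*o[:,0]+z0+20]]
def mask(img):
    h=cv2.cvtColor(img,cv2.COLOR_RGB2HSV).astype(int); return ((h[...,0]<16)&(h[...,1]>110)&(h[...,2]>110)).astype(np.uint8)
def fit(s,kind,p0,z0,U=6,M=None):
    M=mask(s["img"]) if M is None else M
    q=proj(s,prism(kind,p0,z0)); lo=np.maximum(np.floor(q.min(0)-15).astype(int),0); hi=np.ceil(q.max(0)+15).astype(int)
    m=cv2.resize(M[lo[1]:hi[1],lo[0]:hi[0]]*255,None,fx=U,fy=U,interpolation=cv2.INTER_LINEAR)>127
    def cost(p):
        h=np.zeros(m.shape,np.uint8); r=cv2.convexHull((((proj(s,prism(kind,p,z0))-lo+.5)*U-.5)*16).round().astype(np.int32))
        cv2.fillConvexPoly(h,r,1,shift=4); return 1-(m&(h>0)).sum()/((m|(h>0)).sum()+1)
    best=None
    for dy in ([0] if kind=="tree" else [-20,0,20]):
        p=np.array(p0,float); p[2]+=dy
        r=minimize(cost,p,method="Nelder-Mead",options=dict(initial_simplex=p+np.array([[0,0,0],[8,0,0],[0,8,0],[0,0,12]]),xatol=.05,fatol=1e-5))
        if best is None or r.fun<best.fun: best=r
    return best.x.round(1),round(best.fun,3)
E
python3 - <<'E'
from h import *
T=snapshot("top");S=snapshot("side")
cv2.imwrite("pics/m.png",mask(T["img"])*255)
L=[("tree",(147,291),0,0),("bike",(209,281),-60,0),("bike",(345,276),30,0),("boat",(410,285),40,0),("boat",(227,191),0,5),("bike",(281,194),0,5),("tree",(403,199),0,5)]
import json
out=[]
for k,uv,a,z in L:
    g=ground(T,uv,z+20); p0=[g[0],g[1],a]
    if z==0 and k!="tree":
        pass
    r=fit(T,k,p0,z); r2=fit(S,k,r[0],z)
    print(k,z,r,r2)
# tray corners via rim
h=cv2.cvtColor(T["img"],cv2.COLOR_RGB2HSV).astype(int)
m=((h[...,0]<16)|(h[...,0]>170))&(h[...,1]>90)&(h[...,2]<150)&(h[...,2]>20)
n,lab,st,c=cv2.connectedComponentsWithStats(m.astype(np.uint8))
for i in range(1,n):
    if 3000<st[i,4]<9000:
        pts=np.argwhere(lab==i)[:,::-1].astype(np.int32); b=cv2.boxPoints(cv2.minAreaRect(pts))
        W=np.array([ground(T,u,13)[:2] for u in b]); e=W[1]-W[0];f=W[2]-W[1]
        print("tray",b.mean(0).round(),W.mean(0).round(1),np.linalg.norm(e).round(),np.linalg.norm(f).round(),np.degrees(np.arctan2(*e[::-1])).round(1))
E
```

```text
tree 0 (array([407.2, 344.7,   0.5]), np.float64(0.905)) (array([407.6, 346.9,   3.5]), np.float64(0.578))
bike 0 (array([ 429.4,  217.3, -116.7]), np.float64(0.54)) (array([ 428.9,  219.6, -113.1]), np.float64(0.582))
bike 0 (array([443.9, -67.6,  26.5]), np.float64(0.457)) (array([444.1, -64.5,  30.8]), np.float64(0.335))
boat 0 (array([ 427.2, -206.1,   56.3]), np.float64(0.687)) (array([ 427.9, -203.1,   56.1]), np.float64(0.534))
boat 5 (array([621.2, 183.9, -10. ]), np.float64(0.628)) (array([588.4, 168.8, -12.1]), np.float64(0.674))
bike 5 (array([615.1,  69.8,  -4.1]), np.float64(0.429)) (array([593.3,  24.8,  -7.6]), np.float64(0.666))
tree 5 (array([ 607.3, -186.1,    3.6]), np.float64(0.76)) (array([ 618.9, -218.1,   38.5]), np.float64(0.708))
tray [200. 191.] [619.8 241.4] 129.0 210.0 -2.9
tray [311. 198.] [608.4   5.5] 127.0 208.0 -0.8
tray [430. 199.] [ 609.8 -247.8] 210.0 129.0 -88.0
```

Run:
```python
from h import *
T=snapshot("top"); I=T["img"]; out=[]
hs=cv2.cvtColor(I,cv2.COLOR_RGB2HSV)
for u,v in [(147,291),(209,281),(345,276),(410,285),(227,191),(281,194)]:
    c=I[v-25:v+25,u-25:u+25]; a=cv2.resize(c,(266,266),interpolation=cv2.INTER_NEAREST); out.append(a)
cv2.imwrite("pics/z.png",np.vstack([np.hstack(out[:3]),np.hstack(out[3:])])[:,:,::-1])
for u,v in [(358,292),(340,262),(397,279),(200,275),(150,298),(280,180),(282,205),(320,198),(300,300)]: print((u,v),hs[v,u])
```

```text
(358, 292) [ 13 124 161]
(340, 262) [ 12  68 132]
(397, 279) [ 14 128 159]
(200, 275) [ 13 108 106]
(150, 298) [ 11  27 153]
(280, 180) [ 11  62 177]
(282, 205) [ 13 130 106]
(320, 198) [ 10 125 100]
(300, 300) [106  19 146]
```

View pics/z.png

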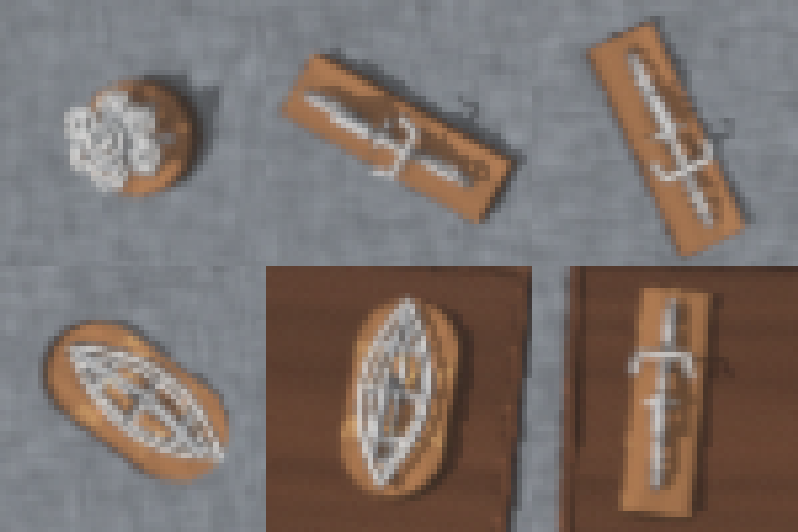

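Zooms show the bases clearly, with the white wire covering part of them. I'll treat white pixels as don't-care and refit.

```bash
python3 - <<'E'
s=open("h.py").read()
s=s.replace('''h=cv2.cvtColor(img,cv2.COLOR_RGB2HSV).astype(int); return ((h[...,0]<16)&(h[...,1]>110)&(h[...,2]>110)).astype(np.uint8)''',
'''h=cv2.cvtColor(img,cv2.COLOR_RGB2HSV).astype(int); o=(h[...,0]<22)&(h[...,1]>60)&(h[...,2]>(125 if tray else 60))
    d=(h[...,1]<60)&(h[...,2]>(120 if tray else 165)); return o.astype(np.uint8),d.astype(np.uint8)''').replace("def mask(img)","def mask(img,tray)")
s=s.replace('M=mask(s["img"]) if M is None else M','M,D=mask(s["img"],z0>0)')
s=s.replace("    def cost","    d=cv2.resize(D[lo[1]:hi[1],lo[0]:hi[0]]*255,None,fx=U,fy=U)>127\n    def cost").replace("1-(m&(h>0)).sum()/((m|(h>0)).sum()+1)","((m!=(h>0))&~d).sum()/max(1,(h>0).sum())")
open("h.py","w").write(s)
E
cat > est.py <<'E'
from h import *
import sys
T=snapshot("top");S=snapshot("side")
for k,x,y,a,z in [("tree",407,346,0,0),("bike",429,218,-116,0),("bike",444,-66,26,0),("boat",427,-205,56,0),("boat",616,187,-5,5),("bike",612,69,-4,5),("tree",607,-188,0,5)]:
    r=fit(T,k,[x,y,a],z); r2=fit(S,k,r[0],z); print(k,z,*r,*r2)
E
python3 est.py
```

```text
tree 0 [4.059e+02 3.485e+02 2.000e-01] 0.349 [406.7 345.    2.8] 0.505
bike 0 [ 429.4  217.8 -118.1] 0.198 [ 434.3  214.6 -135.2] 0.633
bike 0 [443.4 -67.3  25.5] 0.148 [441.3 -66.9  25.3] 0.075
boat 0 [ 427.7 -205.5   53.9] 0.288 [ 427.7 -203.9   55. ] 0.091
boat 5 [621.3 183.8  -7.7] 0.172 [594.5 215.3 -12.1] 1.777
bike 5 [614.8  69.9  -4.2] 0.286 [599.6  86.2   3.7] 1.613
tree 5 [ 6.081e+02 -1.879e+02 -3.000e-01] 0.117 [ 612.3 -170.    -8.3] 1.769
```

```bash
cat > plan.py <<'E'
# usage: plan.py x y z yaw -> turn (units of 60 deg about tool z) and, after the turn, tool shift (units of 100 mm); all assume tool straight down
from bench import *
import sys,numpy as np
x,y,z,a=map(float,sys.argv[1:5]); s=sense(); p=s["tool_pos"]; w=s["tcp_rot"][2]
d=(a-w+90)%180-90; d=d if len(sys.argv)<6 else a-w
r=np.radians(w+d); D=np.array([x,y,z])-p
print("t",round(s["time"],2),"j",s["joint_pos"].round(0),"rpy",s["tcp_rot"].round(1),"\n turn",round(-d/60,3),"shift",np.round([D[0]*np.cos(r)+D[1]*np.sin(r),D[0]*np.sin(r)-D[1]*np.cos(r),-D[2]],1)/100)
E
python3 -m jog '0 0 0 0 0 -0.097 -1; 0 0 0 0 0 -0.097 -1'
python3 plan.py 443.5 -67 330 25.5
```

```text
time: 0.6
tool_pos: [143.7, -582.5, 404.7]
tcp_rot: [-180.0, 0.0, 25.7]
ft_force: [0.7, 1.1, -0.7]
finger_gap: 85.6
grip_force: 0.0
t 0.6 j [-81.   7.  85.  -0.  87. -17.] rpy [-180.     0.    25.7] 
 turn 0.003 shift [ 4.926 -3.362  0.747]
```

```bash
python3 -m jog '.4 -.28 0 0 0 0 -1; .41 -.28 .06 0 0 0 -1; .41 -.28 .06 0 0 0 -1; .41 -.28 .06 0 0 0 -1; .41 -.28 .06 0 0 0 -1' >/dev/null
python3 -m jog '.41 -.28 .06 0 0 0 -1; .41 -.28 .06 0 0 0 -1; .41 -.28 .07 0 0 0 -1; .41 -.28 .06 0 0 0 -1; .41 -.28 .06 0 0 0 -1' | head -2
python3 -m jog '.41 -.28 .1 0 0 0 -1; .41 -.28 .1 0 0 0 -1; 0 0 0 0 0 0 -1'
python3 - <<'E'
from h import *
W=snapshot("wrist"); cv2.imwrite("pics/w1.png",W["img"][:,:,::-1])
print(W["extrinsics"].round(2),W["fx"]); print(fit(W,"bike",[443.4,-67.3,25.5],0,2))
E
python3 plan.py 443.5 -67 330 25.5
```

```text
time: 1.85
tool_pos: [392.9, -152.3, 349.8]
time: 2.22
tool_pos: [442.9, -65.2, 328.9]
tcp_rot: [-179.9, 0.0, 25.8]
ft_force: [1.0, -0.9, 0.7]
finger_gap: 84.9
grip_force: 0.0
[[ 4.3000e-01 -8.6000e-01 -2.6000e-01  5.0840e+02]
 [-9.0000e-01 -4.2000e-01 -1.2000e-01 -3.2420e+01]
 [-0.0000e+00  2.9000e-01 -9.6000e-01  2.9854e+02]
 [ 0.0000e+00  0.0000e+00  0.0000e+00  1.0000e+00]] 396.193090770756
(array([441.6, -64.7,  25.5]), np.float64(0.142))
t 2.27 j [-15. -14. 114.  -0.  80.  49.] rpy [-180.     0.    25.7] 
 turn 0.003 shift [ 0.007  0.008 -0.007]
```

View pics/w1.png

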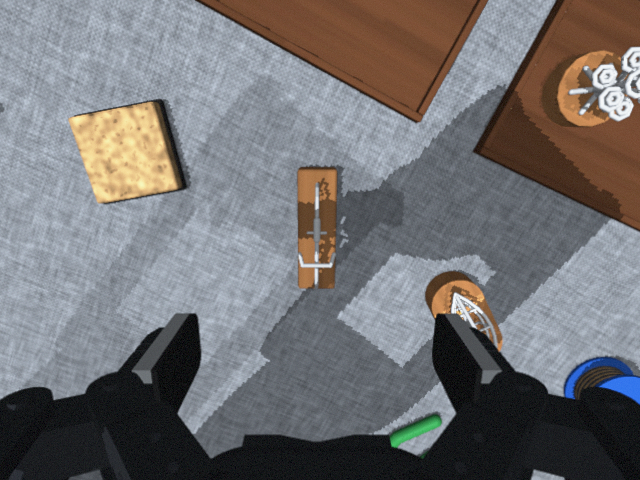

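Wrist view: the bicycle's base is at (317,229), upright in the picture and centred between the fingers. It reads about (442,-66), in line with the other cameras. Descending to grasp.

```bash
python3 -m jog '0 0 .3 0 0 0 -.4; 0 0 .4 0 0 0 -.4; 0 0 .4 0 0 0 -.4; 0 0 .3 0 0 0 -.4; 0 0 .11 0 0 0 -.4' 30 
python3 -m jog '0 0 0 0 0 0 1; 0 0 0 0 0 0 1; 0 0 0 0 0 0 1; 0 0 0 0 0 0 1; 0 0 0 0 0 0 1' 30
python3 plan.py 442 -66 178 25.5
```

```text
time: 2.9
tool_pos: [441.1, -68.7, 177.2]
tcp_rot: [-179.9, 0.1, 25.4]
ft_force: [0.1, 0.1, -0.4]
finger_gap: 60.0
grip_force: 0.0
time: 3.52
tool_pos: [443.2, -68.2, 180.3]
tcp_rot: [179.9, -0.1, 25.5]
ft_force: [-1.3, -1.6, 6.5]
finger_gap: 27.1
grip_force: 30.4
t 3.52 j [-15.  -2. 120.  -0.  62.  49.] rpy [ 1.799e+02 -1.000e-01  2.550e+01] 
 turn 0.0 shift [-0.001 -0.025  0.023]
```

```bash
python3 -m jog '0 0 -.1 0 0 0 1; 0 0 -.4 0 0 0 1; 0 0 -.5 0 0 .165 1; 0 0 -.2 0 0 .165 1; 0 0 0 0 0 .165 1'
python3 - <<'E'
from h import *
T=snapshot("top");W=snapshot("wrist"); cv2.imwrite("pics/w2.png",W["img"][:,:,::-1])
for s in (T,W): print(fit(s,"bike",[614.8,69.9,-4.2],5,4))
E
python3 plan.py 609 -57 210 -4.2
```

```text
time: 4.15
tool_pos: [443.2, -68.0, 302.1]
tcp_rot: [179.9, -0.3, -4.5]
ft_force: [0.4, 0.4, -0.5]
finger_gap: 27.1
grip_force: 29.8
(array([615.9,  69.8,  -4. ]), np.float64(0.313))
(array([617.1,  83.3,  -3.3]), np.float64(0.444))
t 4.25 j [-15. -13. 116.   0.  77.  79.] rpy [ 1.8e+02 -1.0e-01 -4.3e+00] 
 turn -0.002 shift [ 1.654 -0.23   0.899]
```

View pics/w2.png

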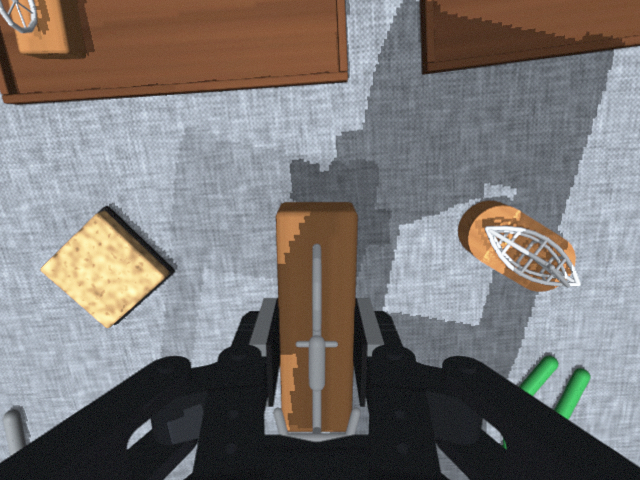

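Held bike is straight in the grip, at (317,320). Moving to the far slot of the bicycle tray, then checking from there.

```bash
python3 -m jog '.41 -.057 0 0 0 0 1; .41 -.057 0 0 0 0 1; .42 -.058 0 0 0 0 1; .41 -.058 0 0 0 0 1; 0 0 .5 0 0 0 1' | head -3
python3 -m jog '0 0 0 0 0 0 1'|head -3
python3 - <<'E'
from h import *
W=snapshot("wrist"); cv2.imwrite("pics/w3.png",W["img"][:,:,::-1])
print(fit(W,"bike",[615,70,-4.2],5,4))
E
python3 plan.py 609 -57 184 -4.2
```

```text
time: 4.88
tool_pos: [613.1, -57.2, 253.2]
tcp_rot: [179.9, -0.6, -3.9]
time: 5.0
tool_pos: [606.1, -56.5, 243.5]
tcp_rot: [-179.9, 0.6, -4.0]
(array([623.3,  81.3,  -6.9]), np.float64(0.619))
t 5.05 j [-10.  16.  92.   0.  72.  84.] rpy [-180.     0.4   -4. ] 
 turn 0.003 shift [0.02  0.001 0.622]
```

View pics/w3.png

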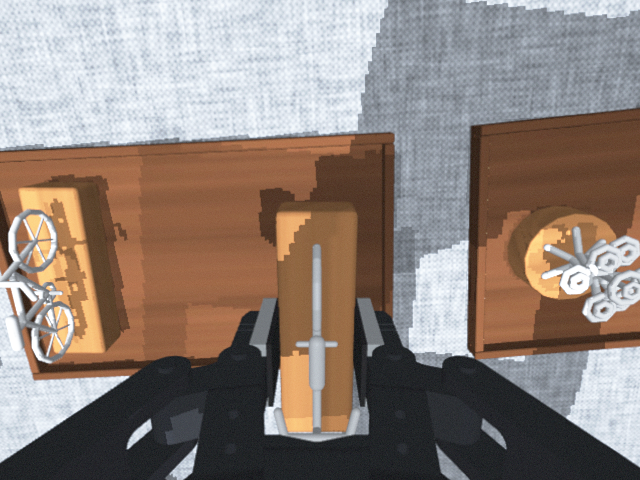

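The view shows the held bike above the tray, with the tray rim corner at (393,135). The tray bike's top-face edge runs (80,186)–(104,350).

```bash
python3 - <<'E'
from h import *
W=snapshot("wrist")
g=lambda u,z:ground(W,u,z)[:2]
a,b=g((80,186),25),g((104,350),25);c=g((22,190),25)
print("bike edge",a.round(1),b.round(1),"yaw",np.degrees(np.arctan2(*(a-b)[::-1])),"far edge width",np.linalg.norm(a-c), "centre",((a+b)/2+(c-a)/2).round(1))
for u in [(393,135),(5,151),(392,365),(36,377)]: print("rim",u,g(u,13).round(1))
E
python3 plan.py 609 -57 184 -4.2
```

```text
bike edge [658.4  53.8] [569.5  62.7] yaw -5.685157417941165 far edge width 27.90612726455222 centre [613.9  72.2]
rim (393, 135) [671.1 -98.3]
rim (5, 151) [676.6  93.3]
rim (392, 365) [540.5 -95.9]
rim (36, 377) [547.6 114.2]
t 5.1 j [-10.  16.  92.   0.  72.  84.] rpy [-1.8e+02  1.0e-01 -4.1e+00] 
 turn 0.002 shift [ 0.011 -0.     0.644]
```

```bash
python3 -m jog '0 0 .3 0 0 .015 1; 0 0 .2 0 0 0 1; 0 0 .12 0 0 0 1; 0 0 0 0 0 0 1; 0 0 0 0 0 0 1'
python3 -m jog '0 0 .015 0 0 0 1; 0 0 .005 0 0 0 1; 0 0 0 0 0 0 1'
python3 plan.py 609 -57 184 -5
```

```text
time: 5.72
tool_pos: [608.9, -57.2, 187.6]
tcp_rot: [180.0, -0.1, -5.1]
ft_force: [0.6, 0.5, 0.2]
finger_gap: 27.0
grip_force: 29.8
time: 6.1
tool_pos: [608.7, -57.1, 185.3]
tcp_rot: [180.0, -0.0, -5.1]
ft_force: [-1.4, 0.9, 4.9]
finger_gap: 27.3
grip_force: 30.4
t 6.1 j [-10.  21.  94.  -0.  65.  85.] rpy [180.   -0.   -5.1] 
 turn -0.002 shift [ 0.003 -0.002  0.013]
```

Contact is felt (+5 N). Releasing narrowly and lifting.

```bash
python3 -m jog '0 0 0 0 0 0 .2; 0 0 0 0 0 0 .1; 0 0 0 0 0 0 .1; 0 0 -.1 0 0 0 .1; 0 0 -.2 0 0 0 .1'
python3 -m jog '0 0 -.4 0 0 0 .1; 0 0 -.4 0 0 0 -.4; 0 0 -.4 0 0 .0 -.4; 0 0 0 0 0 0 -.4; 0 0 0 0 0 0 -.4' | head -3
python3 - <<'E'
from h import *
T=snapshot("top"); print(fit(T,"bike",[609,-57,-5],5), fit(T,"bike",[614,70,-5],5)); print(fit(T,"boat",[427.7,-205,54],0))
W=snapshot("wrist"); print(fit(W,"bike",[609,-57,-5],5,3))
E
python3 plan.py 427.7 -204.5 330 54
```

```text
time: 6.72
tool_pos: [608.1, -57.0, 214.9]
tcp_rot: [-180.0, 0.1, -5.1]
ft_force: [-0.4, 0.1, -0.1]
finger_gap: 38.4
grip_force: 0.0
time: 7.35
tool_pos: [608.5, -57.1, 335.8]
tcp_rot: [180.0, -0.1, -5.1]
(array([613.1, -62.1, -10.2]), np.float64(0.649)) (array([614.2,  69.6,  -2.7]), np.float64(0.369))
(array([ 429.8, -207.3,   45.8]), np.float64(0.389))
(array([601.7, -53.6, -11.3]), np.float64(0.789))
t 7.45 j [-10.  12.  88.   0.  80.  85.] rpy [-1.8e+02  1.0e-01 -5.1e+00] 
 turn -0.985 shift [-2.253 -0.592  0.038]
```

```bash
python3 -m jog '0 0 0 0 0 -.164 -.8; 0 0 0 0 0 -.164 -.8; 0 0 0 0 0 -.164 -.8; 0 0 0 0 0 -.164 -.8; 0 0 0 0 0 -.164 -.8' |head -1
python3 -m jog '0 0 0 0 0 -.165 -.8; -.45 -.12 0 0 0 0 -.8; -.45 -.12 0 0 0 0 -.8; -.45 -.12 0 0 0 0 -.8; -.45 -.12 0 0 0 0 -.8' |head -1
python3 -m jog '-.45 -.11 0.1 0 0 0 -.8; 0 0 0 0 0 0 -.8; 0 0 0 0 0 0 -.8' |head -3
python3 - <<'E'
from h import *
W=snapshot("wrist"); cv2.imwrite("pics/w4.png",W["img"][:,:,::-1])
r=fit(W,"boat",[427.7,-204.5,54],0,3);print(r)
T=snapshot("top"); print(fit(T,"bike",[609,-57,-5],5))
E
python3 plan.py 427.7 -204.5 181 54
```

```text
time: 8.07
time: 8.7
time: 9.07
tool_pos: [428.4, -204.3, 324.2]
tcp_rot: [-179.9, -0.0, 53.9]
(array([ 426. , -202.4,   54.1]), np.float64(0.306))
(array([611.4, -60.3,  -5.6]), np.float64(0.167))
t 9.18 j [-32.  -9. 110.   0.  79.   4.] rpy [-180.   -0.   54.] 
 turn 0.001 shift [-0.013 -0.008  1.436]
```

View pics/w4.png

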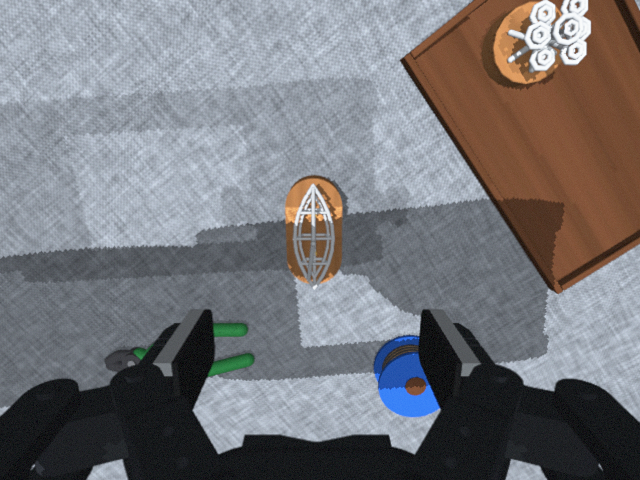

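The boat is at (314,230), straight in the picture, with the pliers and spool clear of the fingers. The placed bike fits at 5° as planned. Grasping the boat.

```bash
python3 -m jog '0 -.03 .3 0 0 0 -.5; 0 0 .4 0 0 0 -.5; 0 0 .4 0 0 0 -.5; 0 0 .25 0 0 0 -.5; 0 0 .09 0 0 0 -.5' 30 | head -3 
python3 -m jog '0 0 0 0 0 0 1; 0 0 0 0 0 0 1; 0 0 0 0 0 0 1; 0 0 0 0 0 0 1; 0 0 0 0 0 0 1' 30
python3 -m jog '0 0 -.1 0 0 0 1; 0 0 -.4 0 0 0 1; 0 0 -.4 0 0 .165 1; 0 0 -.4 0 0 .165 1; 0 0 0 0 0 .165 1' | tail -3
python3 -m jog '0 0 0 0 0 .165 1; 0 0 0 0 0 .165 1; 0 0 0 0 0 .165 1; 0 0 0 0 0 0.03 1' | head -3
python3 plan.py 618 282 310 -7
```

```text
time: 9.8
tool_pos: [426.0, -201.5, 178.9]
tcp_rot: [-179.8, 0.0, 54.1]
time: 10.42
tool_pos: [426.5, -202.9, 181.6]
tcp_rot: [179.9, -0.0, 54.0]
ft_force: [-1.1, 1.1, 6.0]
finger_gap: 39.0
grip_force: 31.4
ft_force: [0.7, -0.5, -1.6]
finger_gap: 39.0
grip_force: 30.7
time: 11.55
tool_pos: [425.9, -202.6, 311.0]
tcp_rot: [-180.0, 0.0, -7.2]
t 11.55 j [-32.  -9. 112.  -0.  77.  66.] rpy [-180.     0.    -7.2] 
 turn -0.004 shift [ 1.316 -5.044  0.01 ]
```

```bash
python3 -m jog '.12 -.46 0 0 0 0 1; .12 -.46 0 0 0 0 1; .12 -.46 0 0 0 0 1; .12 -.46 0 0 0 0 1; .12 -.46 0 0 0 0 1' |head -1
python3 -m jog '.12 -.46 0 0 0 0 1; .12 -.46 0 0 0 0 1; .12 -.46 0 0 0 0 1; .12 -.46 0 0 0 0 1; .12 -.46 0.1 0 0 0 1' |head -1
python3 -m jog '.12 -.44 0.2 0 0 0 1; 0 0 .2 0 0 0 1; 0 0 0 0 0 0 1; 0 0 0 0 0 0 1' |head -3
python3 - <<'E'
from h import *
W=snapshot("wrist"); cv2.imwrite("pics/w5.png",W["img"][:,:,::-1])
E
python3 plan.py 618 282 186 -7
```

```text
time: 12.18
time: 12.8
time: 13.3
tool_pos: [620.4, 279.8, 261.4]
tcp_rot: [180.0, -0.0, -7.2]
t 13.35 j [ 20.  25.  79.  -0.  75. 117.] rpy [-1.8e+02 -1.0e-01 -7.2e+00] 
 turn -0.004 shift [-0.029 -0.018  0.761]
```

View pics/w5.png

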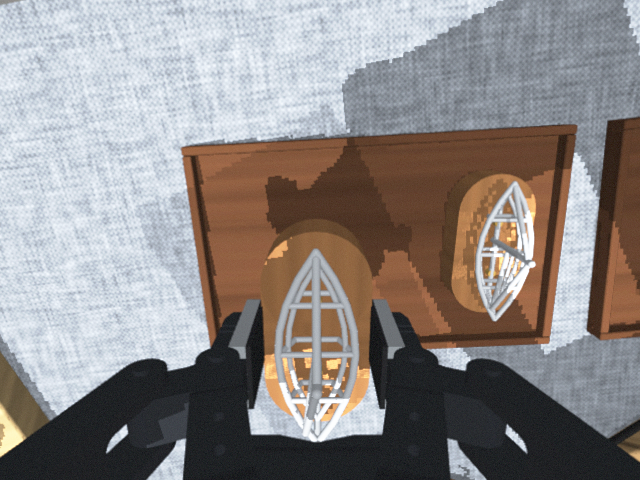

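Run:
```python
from h import *
W=snapshot("wrist");T=snapshot("top")
I=W["img"].copy()
for p0 in ([619,187,-7],[619,187,-12]):
  r=fit(W,"boat",p0,5,4);t=fit(T,"boat",[621,184,p0[2]],5,8); print(r,t)
p=r[0]
for q,c in ((p,(0,255,0)),):
  P=proj(W,prism("boat",q,5)); 
  for h in (P[:36],P[36:]): cv2.polylines(I,[(h*16).round().astype(np.int32)],True,c,1,shift=4)
c1=cv2.resize(W["img"][140:360,430:590],None,fx=2.5,fy=2.5,interpolation=cv2.INTER_CUBIC); c2=cv2.resize(I[140:360,430:590],None,fx=2.5,fy=2.5,interpolation=cv2.INTER_NEAREST)
cv2.imwrite("pics/w6.png",np.hstack([c1,c2])[:,:,::-1])
for u in [(183,149),(575,128),(548,345)]: print("rim",ground(W,u,13).round(1))
```

```text
(array([615.4, 177.5,  -9.3]), np.float64(0.178)) (array([622. , 180.9,   1. ]), np.float64(0.558))
(array([615.4, 177.4,  -9.4]), np.float64(0.212)) (array([622.1, 181. ,   1.1]), np.float64(0.558))
rim [690.4 343.8  13. ]
rim [674.6 136.4  13. ]
rim [545.7 145.2  13. ]
```

View pics/w6.png

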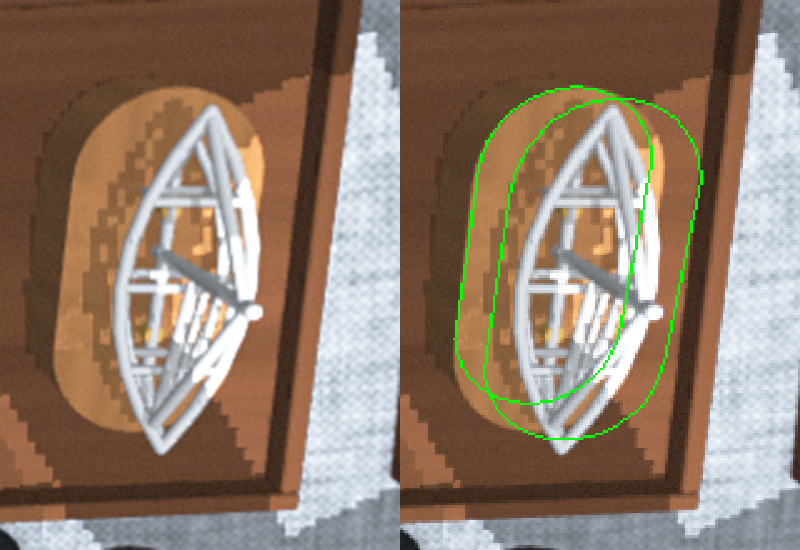

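The fit was misled by the shaded side face. The top face itself is clear: its left edge runs (460.4,212)–(451.6,288) and its end extremes are (499,174) and (484,313).

```bash
python3 - <<'E'
from h import *
from scipy.optimize import least_squares
W=snapshot("wrist")
px=np.array([(76,180),(70,230),(65,275),(59,325),(54,370),(70,400),(90,418),(135,432),(172,86),(215,95),(240,112),(130,98),(105,118),(264,165),(84,150)])/2.5+[430,140]
P=np.array([ground(W,u,25)[:2] for u in px])
def res(p):
    c,s=np.cos(p[2]),np.sin(p[2]); q=(P-p[:2])@np.array([[c,-s],[s,c]])
    return np.hypot(np.maximum(np.abs(q[:,0])-19,0),q[:,1])-20
r=least_squares(res,[617,182,-.1],loss="soft_l1"); print(r.x[:2],np.degrees(r.x[2]),r.fun.round(1))
d=P[0]-P[4]; print("edge yaw",np.degrees(np.arctan2(d[1],d[0])))
E
python3 plan.py 616.5 279 186 -7
```

```text
[618.47624739 184.23890883] -7.445686340160387 [-0.4 -0.3 -0.3 -0.2  0.5 -0.1 -0.1  0.4  0.3 -0.3 -0.3  0.6  0.3 -0.1
 -0.1]
edge yaw -7.796131539934003
t 13.5 j [ 20.  25.  79.  -0.  75. 117.] rpy [-1.799e+02 -1.000e-01 -7.200e+00] 
 turn -0.004 shift [-0.041  0.017  0.763]
```

```bash
python3 -m jog '0 0 .3 0 0 .004 1; 0 0 .3 0 0 0 1; 0 0 .13 0 0 0 1; 0 0 0 0 0 0 1; 0 0 0 0 0 0 1' | sed -n 2,4p
python3 -m jog '0 0 .015 0 0 0 1; 0 0 .005 0 0 0 1; 0 0 0 0 0 0 1'
```

```text
tool_pos: [620.8, 280.9, 188.9]
tcp_rot: [-180.0, -0.1, -7.5]
ft_force: [-0.1, 0.6, -1.1]
time: 14.5
tool_pos: [620.4, 280.8, 185.9]
tcp_rot: [-180.0, -0.0, -7.4]
ft_force: [0.3, 1.0, 0.7]
finger_gap: 39.1
grip_force: 31.9
```

```bash
python3 -m jog '0 0 .01 0 0 0 1; 0 0 0 0 0 0 1' | sed -n 2,4p
```

```text
tool_pos: [620.4, 280.9, 185.9]
tcp_rot: [-180.0, -0.0, -7.4]
ft_force: [-4.6, -1.9, 7.6]
```

```bash
python3 -m jog '0 0 0 0 0 0 0; 0 0 0 0 0 0 -.2; 0 0 0 0 0 0 -.2; 0 0 -.1 0 0 0 -.2; 0 0 -.2 0 0 0 -.2' | sed -n 2,6p
python3 -m jog '0 0 -.4 0 0 0 -.3; 0 0 -.4 0 0 0 -.4; 0 0 -.4 0 0 -.165 -.4; 0 0 0 0 0 -.165 -.4; 0 0 0 0 0 -.165 -.4' | head -1
python3 -m jog '0 0 0 0 0 -.165 -.4; 0 0 0 0 0 -.165 -.4; 0 0 0 0 0 -.165 -.4; 0 0 0 0 0 -.165 -.4'|head -3
python3 plan.py 427.5 220 325 62
```

```text
tool_pos: [619.8, 280.7, 214.8]
tcp_rot: [180.0, 0.1, -7.4]
ft_force: [0.6, -0.1, -0.6]
finger_gap: 51.3
grip_force: 0.0
time: 16.0
time: 16.5
tool_pos: [620.4, 280.9, 336.9]
tcp_rot: [179.9, -0.1, 62.2]
t 16.5 j [20. 22. 75. -0. 82. 48.] rpy [ 1.799e+02 -1.000e-01  6.220e+01] 
 turn 0.003 shift [-1.443 -1.417  0.119]
```

```bash
python3 -m jog '-.36 -.35 0 0 0 0 -.4; -.36 -.35 0 0 0 0 -.4; -.36 -.35 0 0 0 0 -.4; -.36 -.36 .1 0 0 0 -.4; 0 0 0 0 0 0 -.4' |head -1
python3 -m jog '0 0 0 0 0 0 -.4; 0 0 0 0 0 0 -.4' |head -3
python3 - <<'E'
from h import *
W=snapshot("wrist"); cv2.imwrite("pics/w7.png",W["img"][:,:,::-1])
print(fit(W,"bike",[427.5,220,62],0,3),fit(W,"tree",[404,349,0],0,3))
T=snapshot("top"); print(fit(T,"boat",[620,280,-7],5))
E
python3 plan.py 427.5 220 178.5 62
```

```text
time: 17.12
time: 17.38
tool_pos: [429.4, 220.8, 326.5]
tcp_rot: [179.9, -0.1, 61.8]
(array([428.3, 219.8,  62.2]), np.float64(0.127)) (array([404.6, 349.8,  11.8]), np.float64(0.156))
(array([621.8, 280.3,  -9.3]), np.float64(0.197))
t 17.48 j [ 21.  -8. 109.   0.  79.  49.] rpy [ 1.799e+02 -1.000e-01  6.180e+01] 
 turn -0.003 shift [-0.014 -0.011  1.472]
```

View pics/w7.png

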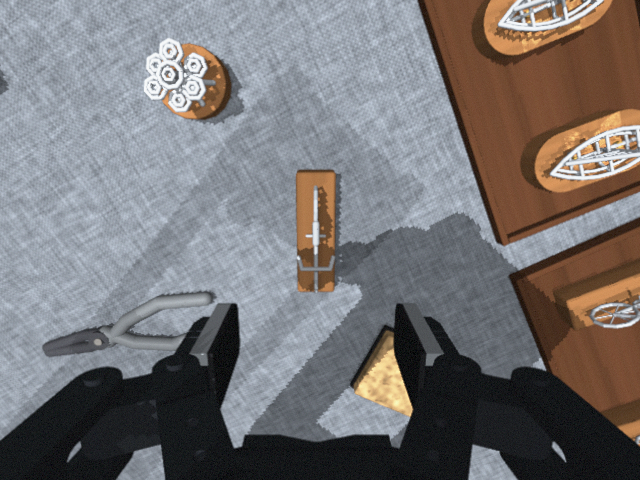

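Bike at (317,231), aligned. Both boats are standing parallel at the upper right. Grasping.

```bash
python3 -m jog '0 0 .3 0 0 0 -.4; 0 0 .4 0 0 0 -.4; 0 0 .4 0 0 0 -.4; 0 0 .25 0 0 0 -.4; 0 0 .1 0 0 0 -.4' 30 | sed -n 2,4p
python3 -m jog '0 0 0 0 0 0 1; 0 0 0 0 0 0 1; 0 0 0 0 0 0 1; 0 0 0 0 0 0 1; 0 0 0 0 0 0 1' 30
python3 -m jog '0 0 -.1 0 0 0 1; 0 0 -.4 0 0 0 1; 0 0 -.4 0 0 .16 1; 0 0 -.3 0 0 .16 1; 0 0 0 0 0 .16 1' | tail -3
python3 -m jog '0 0 0 0 0 .16 1; 0 0 0 0 0 .16 1; 0 0 0 0 0 .16 1; 0 0 0 0 0 0.157 1; 0 0 0 0 0 0 1' | head -3
python3 plan.py 611 7 250 -5
```

```text
tool_pos: [427.8, 220.2, 178.0]
tcp_rot: [-179.9, 0.1, 61.8]
ft_force: [-0.2, -0.2, -0.0]
time: 18.73
tool_pos: [428.8, 220.7, 181.1]
tcp_rot: [179.9, -0.1, 61.9]
ft_force: [0.6, -0.5, 5.8]
finger_gap: 26.8
grip_force: 30.7
ft_force: [1.0, 0.9, -1.1]
finger_gap: 27.0
grip_force: 29.9
time: 19.98
tool_pos: [427.9, 220.3, 300.1]
tcp_rot: [-180.0, -0.0, -5.1]
t 19.98 j [ 21.  -7. 111.  -0.  76. 116.] rpy [-180.    -0.    -5.1] 
 turn -0.002 shift [2.01  1.965 0.501]
```

```bash
python3 -m jog '.33 .33 0 0 0 0 1; .34 .33 0 0 0 0 1; .33 .33 0 0 0 0 1; .34 .33 0 0 0 0 1; .33 .33 0 0 0 0 1' |head -1
python3 -m jog '.34 .31 0.1 0 0 0 1; 0 0 .2 0 0 0 1; 0 0 .2 0 0 0 1; 0 0 0 0 0 0 1; 0 0 0 0 0 0 1' |head -3
python3 - <<'E'
from h import *
W=snapshot("wrist"); cv2.imwrite("pics/w8.png",W["img"][:,:,::-1])
E
python3 plan.py 611 7.5 185 -5
```

```text
time: 20.6
time: 21.22
tool_pos: [610.2, 7.9, 250.0]
tcp_rot: [-180.0, 0.0, -5.1]
t 21.27 j [-4. 16. 92.  0. 72. 91.] rpy [-1.8e+02 -1.0e-01 -5.1e+00] 
 turn -0.001 shift [0.005 0.003 0.656]
```

View pics/w8.png

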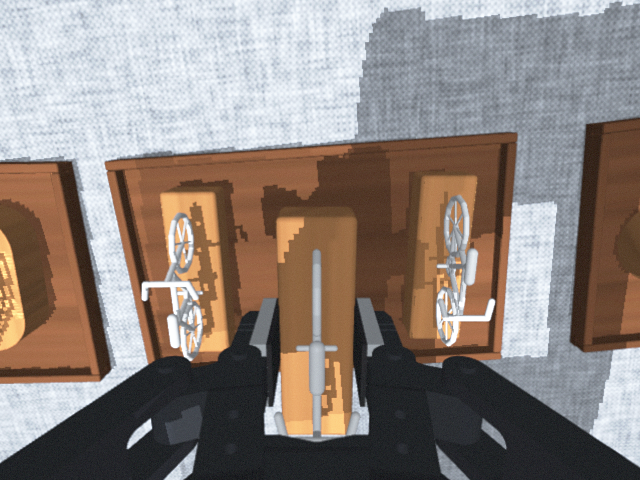

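The held bike sits midway between the two others (edges near x=217 and x=420). A quick check of their yaw before lowering.

Run:
```python
from h import *
W=snapshot("wrist")
I=cv2.cvtColor(W["img"],cv2.COLOR_RGB2HSV)[...,2].astype(float); I=cv2.GaussianBlur(I,(5,5),1)
for rows,c0,c1 in (((200,330,10),(213,228),(-12,12)),((190,330,10),(420,411),(-12,12))):
    px=[]
    for v in range(*rows):
        u=c0[0]+(c0[1]-c0[0])*(v-rows[0])/(rows[1]-rows[0]); u=int(u); seg=np.abs(np.diff(I[v,u-12:u+13])); px.append((u-12+seg.argmax()+.5,v))
    P=np.array([ground(W,p,25)[:2] for p in px]); vx,vy,x,y=cv2.fitLine(P.astype(np.float32),cv2.DIST_HUBER,0,.01,.01).ravel(); vx,vy=(vx,vy) if vx>0 else (-vx,-vy)
    print([p[0] for p in px],"yaw",np.degrees(np.arctan2(vy,vx)),"at",x,y)
```

```text
[np.float64(215.5), np.float64(216.5), np.float64(217.5), np.float64(204.5), np.float64(218.5), np.float64(219.5), np.float64(220.5), np.float64(221.5), np.float64(222.5), np.float64(223.5), np.float64(224.5), np.float64(225.5), np.float64(225.5)] yaw -4.2772417 at 615.64215 57.808994
[np.float64(419.5), np.float64(418.5), np.float64(418.5), np.float64(417.5), np.float64(416.5), np.float64(416.5), np.float64(415.5), np.float64(424.5), np.float64(424.5), np.float64(424.5), np.float64(412.5), np.float64(411.5), np.float64(410.5), np.float64(409.5)] yaw -5.1149898 at 614.692 -43.19542
```

```bash
python3 -m jog '0 0 .3 0 0 0 1; 0 0 .2 0 0 0 1; 0 0 .13 0 0 0 1; 0 0 0 0 0 0 1; 0 0 0 0 0 0 1' | sed -n 2,4p
python3 -m jog '0 0 .01 0 0 0 1; 0 0 .01 0 0 0 1; 0 0 0 0 0 0 1'
```

```text
tool_pos: [610.7, 7.0, 186.9]
tcp_rot: [-180.0, -0.0, -5.2]
ft_force: [0.0, -0.8, -0.5]
time: 22.32
tool_pos: [610.7, 7.0, 185.1]
tcp_rot: [180.0, -0.0, -5.2]
ft_force: [-0.8, -0.1, 3.1]
finger_gap: 27.2
grip_force: 31.5
```

```bash
python3 -m jog '0 0 0 0 0 0 .2; 0 0 0 0 0 0 .1; 0 0 0 0 0 0 .1; 0 0 -.1 0 0 0 .1; 0 0 -.2 0 0 0 .1' | sed -n 2,6p
python3 -m jog '0 0 -.4 0 0 0 .1; 0 0 -.4 0 0 0 -.4; 0 0 -.4 0 0 -.15 -.6; 0 0 0 0 0 -.15 -.6; 0 0 0 0 0 -.15 -.6' | head -1
python3 -m jog '0 0 0 0 0 -.15 -.6; 0 0 0 0 0 -.15 -.6; 0 0 0 0 0 0 -.6'|head -3
python3 plan.py 404.6 349.8 325 40
```

```text
tool_pos: [610.1, 7.1, 214.9]
tcp_rot: [180.0, 0.1, -5.2]
ft_force: [-0.0, 0.4, 0.5]
finger_gap: 38.3
grip_force: 0.0
time: 23.58
time: 23.95
tool_pos: [610.7, 7.1, 336.5]
tcp_rot: [179.9, -0.1, 39.8]
t 23.95 j [-4. 11. 88.  0. 80. 46.] rpy [ 1.799e+02 -1.000e-01  3.980e+01] 
 turn -0.004 shift [ 0.624 -3.95   0.115]
```

```bash
python3 -m jog '.08 -.49 0 0 0 0 -.6; .08 -.49 0 0 0 0 -.6; .08 -.49 0 0 0 0 -.6; .08 -.49 0 0 0 0 -.6; .08 -.49 0 0 0 0 -.6' |head -1
python3 -m jog '.08 -.49 0 0 0 0 -.6; .07 -.5 0 0 0 0 -.6; .07 -.51 0.1 0 0 0 -.6; 0 0 0 0 0 0 -.6; 0 0 0 0 0 0 -.6' |head -3
python3 - <<'E'
from h import *
W=snapshot("wrist"); print(fit(W,"tree",[404.6,349.8,0],0,3))
T=snapshot("top")
for p in ([611,7,-5],[609,-57,-5],[614,70,-5]): print(fit(T,"bike",p,5))
E
python3 plan.py 404.6 349.8 181 40
```

```text
time: 24.58
time: 25.2
tool_pos: [405.2, 350.0, 325.4]
tcp_rot: [180.0, -0.0, 39.8]
(array([405.1, 348.4,   9.5]), np.float64(0.523))
(array([610.3,   4.7,  -5.3]), np.float64(0.288))
(array([611.4, -60.2,  -5.5]), np.float64(0.286))
(array([614.8,  70.1,  -4.3]), np.float64(0.274))
t 25.3 j [ 35.   0. 101.  -0.  78.  86.] rpy [ 1.80e+02 -1.00e-01  3.97e+01] 
 turn -0.005 shift [-0.007 -0.012  1.444]
```

```bash
python3 -m jog '0 0 .3 0 0 0 -.6; 0 0 .4 0 0 0 -.6; 0 0 .4 0 0 0 -.6; 0 0 .25 0 0 0 -.6; 0 0 .09 0 0 0 -.6' 30 | sed -n 2,4p
python3 -m jog '0 0 0 0 0 0 1; 0 0 0 0 0 0 1; 0 0 0 0 0 0 1; 0 0 0 0 0 0 1; 0 0 0 0 0 0 1' 30
python3 -m jog '0 0 -.1 0 0 0 1; 0 0 -.4 0 0 0 1; 0 0 -.4 0 0 0 1; 0 0 -.4 0 0 0 1; 0 0 0 0 0 0 1' | tail -6
python3 plan.py 609 -285 310 40
```

```text
tool_pos: [405.3, 348.6, 179.2]
tcp_rot: [-180.0, 0.2, 39.7]
ft_force: [0.4, -0.6, -0.2]
time: 26.55
tool_pos: [405.7, 350.5, 181.9]
tcp_rot: [180.0, -0.1, 39.8]
ft_force: [-0.3, -1.6, 7.2]
finger_gap: 44.4
grip_force: 31.1
time: 27.18
tool_pos: [406.2, 351.0, 315.5]
tcp_rot: [180.0, -0.4, 39.8]
ft_force: [0.4, 0.1, -0.0]
finger_gap: 44.4
grip_force: 30.8
t 27.18 j [ 35.   1. 102.   0.  77.  86.] rpy [180.   -0.4  39.8] 
 turn -0.003 shift [-2.535  6.176  0.055]
```

```bash
python3 -m jog '-.18 .44 0 0 0 0 1; -.18 .44 0 0 0 0 1; -.18 .44 0 0 0 0 1; -.18 .44 0 0 0 0 1; -.18 .44 0 0 0 0 1' |head -1
python3 -m jog '-.18 .44 0 0 0 0 1; -.18 .44 0 0 0 0 1; -.18 .44 0 0 0 0 1; -.18 .44 0 0 0 0 1; -.18 .44 0 0 0 0 1' |head -1
python3 -m jog '-.18 .44 0 0 0 0 1; -.18 .44 0 0 0 0 1; -.18 .44 0 0 0 0 1; -.19 .45 .1 0 0 0 1; 0 0 .2 0 0 0 1' |head -1
python3 -m jog '0 0 .2 0 0 0 1; 0 0 0 0 0 0 1; 0 0 0 0 0 0 1' |head -3
python3 - <<'E'
from h import *
W=snapshot("wrist"); cv2.imwrite("pics/w9.png",W["img"][:,:,::-1])
E
python3 plan.py 609 -285 186 40
```

```text
time: 27.8
time: 28.42
time: 29.05
time: 29.42
tool_pos: [606.2, -284.7, 261.0]
tcp_rot: [-180.0, -0.0, 39.9]
t 29.48 j [-30.  24.  81.   0.  75.  21.] rpy [179.9  -0.   39.9] 
 turn -0.002 shift [0.019 0.016 0.757]
```

View pics/w9.png

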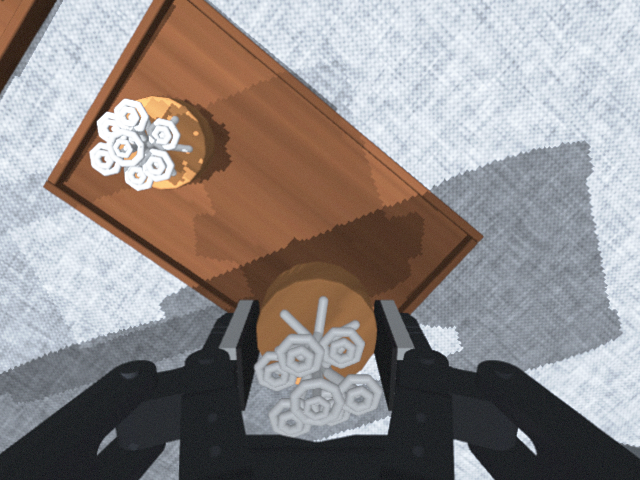

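Tree upright in the grip. Checking tray bounds from the rim corners at (481,238) and (45,185).

```bash
python3 - <<'E'
from h import *
W=snapshot("wrist")
a,b=[ground(W,u,13)[:2] for u in [(481,238),(45,185)]]; print(a,b,np.linalg.norm(a-b),((a+b)/2).round(1))
E
python3 -m jog '0 0 .3 0 0 0 1; 0 0 .2 0 0 0 1; 0 0 .1 0 0 0 1; 0 0 0 0 0 0 1' | sed -n 2,4p
```

```text
[ 675.71726174 -349.08627734] [ 543.34654885 -143.71076902] 244.33809577960042 [ 609.5 -246.4]
tool_pos: [605.8, -285.6, 199.8]
tcp_rot: [-179.9, 0.0, 39.8]
ft_force: [-0.0, -0.3, -0.6]
```

```bash
python3 -m jog '0 0 .1 0 0 0 1; 0 0 .03 0 0 0 1; 0 0 .01 0 0 0 1; 0 0 .01 0 0 0 1; 0 0 0 0 0 0 1' | sed -n 2,4p
python3 -m jog '0 0 .005 0 0 0 1; 0 0 0.005 0 0 0 1; 0 0 0 0 0 0 1' | sed -n 2,6p
```

```text
tool_pos: [606.2, -285.8, 186.9]
tcp_rot: [180.0, -0.0, 39.8]
ft_force: [-3.8, 1.2, 6.7]
tool_pos: [606.2, -285.8, 186.8]
tcp_rot: [180.0, 0.0, 39.8]
ft_force: [-8.1, 3.4, 13.8]
finger_gap: 44.6
grip_force: 32.3
```

Firm contact. I ease up 1 mm, release, and lift.

```bash
python3 -m jog '0 0 -.01 0 0 0 1; 0 0 0 0 0 0 .1; 0 0 0 0 0 0 -.2; 0 0 0 0 0 0 -.35; 0 0 0 0 0 0 -.35' | sed -n 2,6p
python3 -m jog '0 0 -.1 0 0 0 -.35; 0 0 -.3 0 0 0 -.35; 0 0 -.4 0 0 0 -.35; 0 0 -.5 0 0 0 -.35; -.4 0 -.2 0 0 0 -.35' | head -1
python3 -m jog '-.5 0 0 0 0 0 -.35; -.5 .2 0 0 0 0 -.35; -.4 .3 0 0 0 0 -.35; 0 0 0 0 0 0 -.35; 0 0 0 0 0 0 -.35' | head -3
python3 - <<'E'
from h import *
T=snapshot("top");S=snapshot("side")
a=cv2.resize(T["img"][140:250,130:500],(800,238),interpolation=cv2.INTER_CUBIC); b=cv2.resize(S["img"][140:440,280:500],(264,360))
c=np.zeros((598,800,3),np.uint8); c[:238]=a; c[238:,:264]=b; c[238:,270:750]=cv2.resize(S["img"],(480,360)); cv2.imwrite("pics/end.png",c[:,:,::-1])
for k,p in (("bike",[611,7,-5]),("bike",[609,-57,-5]),("bike",[614,70,-5]),("boat",[621,280,-7]),("boat",[621,183,-7]),("tree",[608,-288,0]),("tree",[608,-188,0])): print(k,fit(T,k,p,5))
E
```

```text
tool_pos: [606.0, -285.8, 185.4]
tcp_rot: [-180.0, 0.0, 39.8]
ft_force: [-0.6, -0.2, -0.2]
finger_gap: 57.5
grip_force: 0.0
time: 32.28
time: 32.9
tool_pos: [499.9, -439.4, 336.1]
tcp_rot: [180.0, -0.0, 39.8]
bike (array([610.3,   4.7,  -5.4]), np.float64(0.28))
bike (array([611.8, -60.3,  -5.5]), np.float64(0.272))
bike (array([615.2,  69.9,  -4.2]), np.float64(0.262))
boat (array([622. , 280.5,  -8.4]), np.float64(0.187))
boat (array([621.2, 183.7, -10.5]), np.float64(0.135))
tree (array([ 608.8, -294.6,    2.2]), np.float64(0.097))
tree (array([ 608.8, -188.3,    5.9]), np.float64(0.108))
```

View pics/end.png

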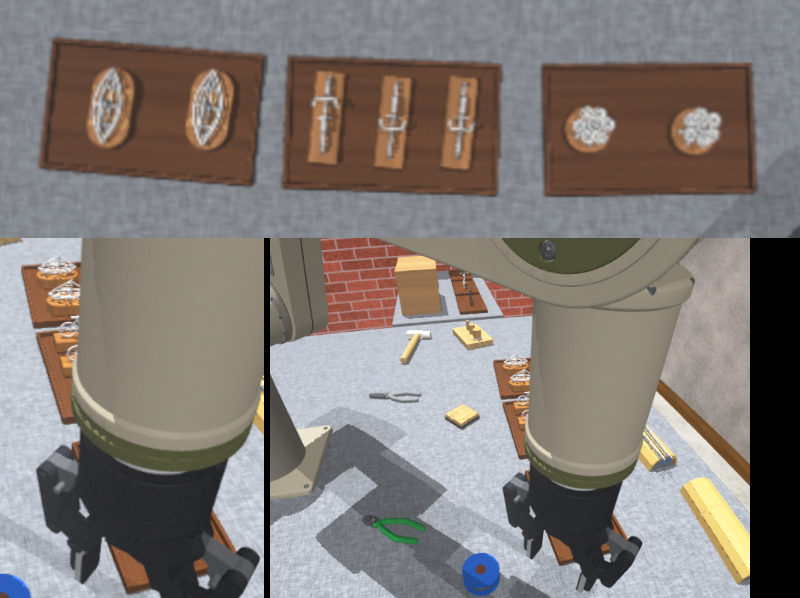

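The final top view shows all seven models upright in their trays: boats at (110,105) and (210,107), three parallel bikes at (327–460,120), and trees at (590,128) and (697,130). The fits confirm that the original models have not moved.

```bash
python3 -c "
from bench import *
print(hand_in())"
```

```text
the job is handed in; nothing more can be done
None
```

All four loose models are sorted into their trays, standing upright and parallel to the ones already there to within about 2° by the cameras; I handed the job in at about 33 s, and no verdict came back.

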